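Test the stop button of the roller ironer

TASK

Do the stop-button test of the roller ironer: swing the airer arm that hangs over the stop box well aside (about a quarter turn, either way) and leave it there. Then press the mushroom button fully down so that it snaps down and stays down, and finally twist its head clockwise (seen from above) nearly to its stop so that it releases, so that it ends up fully raised again with its head turned back to rest. Leave all the other things on the worktop where they are.

Things in the scene. Friction and masses are not known exactly. Their poses are not given: they have to be found in the camera images.
- station: stop box of the ironer, fixed: white box 110 mm (x) by 180 mm (y) by 60 mm tall with rounded edges; origin at the centre of its underside. On its top stand the mushroom button (at x 0, y +40 mm) and a low flat dial (at x 0, y -50 mm, 38 mm across, top 14 mm above the box) that is not used.
- stop_top (a point): centre of the top of the mushroom button's head (black, round, ribbed rim, 56 mm across, 28 mm tall, rim upright over 4 to 20 mm above its underside, top edge bevelled). Its axis is vertical. With the button up this point is 113 mm above the worktop and the head's underside 25 mm above the box; with the button down, both are 12 mm lower.
- stop_shaft (a joint): how far the button is pressed: 0 fully up, 0.012 m fully down. Over-centre spring: it resists with about 4 to 5 N, then past 9 mm snaps down and stays down. Turning the head lifts it past that point again.
- stop_head (a joint): turn of the mushroom's head, rad: 0 at rest, grows clockwise seen from above, stop at 1.0. Light return spring (under 0.1 N m) turns it back to 0 when let go. With the button down, turning lifts the head by about 0.6 mm per 0.1 rad; past about 0.65 rad it is free to snap up (turn the head 0.8 to 0.95 rad to be sure). Fingers that grip it tightly can hold it down until they let go.
- post: fixed stand of the swing-arm airer behind the box (190 mm from the button): round steel foot 90 mm across, 16 mm thick, steel post 20 mm across; origin at the centre of its underside; the top cap ends 190 mm above the worktop.
- swing (a joint): swing of the airer arm about its upright post, rad, within -1.9 to 1.9: 0 points along the post's own -x (towards the box), grows counter-clockwise seen from above. Stays where it is left; stiff hinge friction of about 0.12 N m.
- swing_hinge (a point): on the post's axis at the height of the arm's centre line (165 mm above the worktop).
- swing_tip (a point): free end of the airer arm: a level white tube 16 mm thick (24 mm at the end cap) reaching 242 mm from the hinge axis, its centre line 165 mm above the worktop, so its underside is 44 mm above the raised button.
- brush: loose bystander: wooden brush about 180 mm long, lying beside the box; origin under its middle.
- jar: loose bystander: closed jar 72 mm across, 110 mm tall; origin at the centre of its underside.
- beaker: loose bystander: plastic beaker 72 mm across, 100 mm tall; origin at the centre of its underside.
- pegtray: loose bystander: open white tray 130 by 200 by 55 mm; origin at the centre of its underside.
- softener: loose bystander: bottle 80 mm across, 200 mm tall; origin at the centre of its underside.
- spraycan: loose bystander: metal can 60 mm across, 170 mm tall; origin at the centre of its underside.
- torch: loose bystander: black torch 150 mm long, 46 mm thick, lying; origin under its middle.

How it is judged:
By the outcome, as a careful person would: the job done as asked, in the order asked, and still so for the second after the job is handed in, with the robot touching nothing.
It also fails if it takes over 61 s, if anything falls off the work surface, if the arm or the gripper's body presses on something with over 40 N, if the wrist force passes 120 N, or if a joint passes its speed limit or range.

ROBOT

A 6-joint arm with a two-finger parallel gripper is mounted at the origin on the work surface. World frame = base frame: x ahead of the robot, y to its left, z up, the work surface at z = 0. Lengths are in m, angles in rad, forces in N, time in s.
With the tool pointing down it reaches from about 0.4 to 0.825 m from the base axis. Payload 7 kg.
Tool frame: the origin (TCP) lies at the very end of the fingers, on their centre line; the grasp point (between the pads) lies 19 mm behind it; z points along the fingers, y is the line along which they close (so a half turn about z gives the same grasp; the last joint's range is limited). The gripper opens to 85 mm and grips with 20 to 120 N. Pads are 22 mm wide; open, the fingers measure 114 mm over their backs; the gripper's body (76 mm by 85 mm) begins 54 mm behind the grasp point. The pads swing forward as they close: fully open they stand 13 mm farther back than shut.
Start: joints at [1.406, 0.359, 0.012, 0, -1.224, -0.288], TCP at [0.295, 0.607, 0.199] pointing down, gripper open.
Joint ranges: [-3.07, 3.07], [-1.43, 2.12], [-1.02, 1.25], [-3.03, 1.67], [-3.05, -0], [-3.03, 3.03]. Speed limits (rad/s): [2.39, 2.39, 3.01, 3.14, 3.14, 3.14].

INTERFACE

Orientations are given as a rotation vector (axis times angle).
In Python, from bench import arm, vision gives the robot as it stands. The module is installed in compiled form; this text tells all that it offers.
- The arm moves only by the tool play_rows, never from a script. Its argument "plan" is a list of rows, each an object with "offset": the shift along the tool's x, y, z in m, a list of three; "angular": the turn, a rotation vector about the tool's x, y, z in rad, a list of three; "jaw": the opening, from -1 (shut) to 1 (fully open). A call has 1 to 5 rows; each row is the pose to reach, as a shift and turn from the pose commanded when the call began, along the tool's axes at that moment; what a row does not reach only later rows make up. A row lasts 1/8 s, in which the tool goes at most 62.5 mm and 10.7 degrees, less where a joint would pass 70% of its speed; a pose out of reach is approached as far as the arm can. A call with a gripper value outside its range is refused whole. The fingers move at their own pace and stop on an object; "force" is the grip in N (left out, the last holds). Time passes only in rows, so rows that repeat a pose let the fingers close. It gives the time, the measured TCP pose, the force, the opening and the grip force at its end, in the units of the state.
- arm.sense(): the state, without advancing time (a new reading comes with each control period).
- vision.snapshot(name): name is "scene" or "side" or "wrist"; returns (picture, depth): 400x640x3 uint8, red, green, blue; 400x640 float32, m along the optical axis (not along the pixel's ray), 0 where there is no reading.
- vision.get_calibration(name): a dict with "K" (3x3 intrinsics, pixels), "rvec" (rotation vector, rad) and "tvec" (3), from world to camera coordinates, as OpenCV has them. Camera axes: x right, y down, z forward; pixel columns grow to the right and rows downward; lengths in m; the calibration is good to about 2 mm. A picture is of the moment at which its call begins: read the wrist's pose just before it. get_calibration takes no time and is no camera call; for the wrist camera it gives the pose at the moment of the call.
- arm.finish_job(): hands the job in; it is judged then, once.
Trained networks look in the newest picture that a camera, given by its name, has taken for a name from the list of things; names that differ only in an ending like _2 or _b are one class to them, and where a whole thing is asked for, a point or a joint stands for the part that bears it (a point fixed in the world has none). Each returns a list of dicts, best first, with "conf" (0 to 1); they miss things now and then, are a little off and sometimes report something else, mostly with a low value. They report only what shows in the picture. A call takes as long as a camera call.
- vision.regions_of(target, camera): "region" (400x640 bool, what is visible of it).
- vision.place_of(target, camera): "centre" ([x, y, z] in m, in the coordinates of the camera as it stood for that picture, good to about 4 mm: a listed point, or the origin of a listed thing).
The state is a dict: "clock": time; "joint_pos": joint angles; "qd": joint speeds; "tau": joint torques, N m; "position": TCP position; "tcp_rot": TCP orientation; "ft_force": force on the tool from outside, world axes, zero at the start; "moment": the same for the moment, N m; "gripper_width": finger opening in m; "grasp_force": force on a finger pad.
Only numpy, scipy, OpenCV 4.12 (cv2) and the standard library are available. Lean on these libraries where they do the work, as an engineer would, in place of code of your own. Each camera call takes 0.05 s, during which the arm holds its last target. There are 200 camera calls.

## Working session

There is one attempt and no reset: what is moved stays moved. The work goes in short steps, Python scripts to look and compute and a tool call to move; the robot and the scene stay as the last step left them, time stands still between calls to the robot, and variables do not carry over. Pictures are saved under pics/ and viewed, at most 10 in all, crops included, and the job is handed in when it is done.

Besides the shell and the picture viewer there is one more tool, called after "Emit:" as a command line: name --argument value ..., lists and objects as JSON in quotes. play_rows: Moves the arm, as the interface text tells. Its arguments: {"type":"object","properties":{"plan":{"type":"array","items":{"type":"object","properties":{"offset":{"type":"array","items":{"type":"number"}},"angular":{"type":"array","items":{"type":"number"}},"jaw":{"type":"number"}}}},"force":{"type":"number"}},"required":["plan"]}

```bash
mkdir -p pics; cat > h.py <<'E'
import numpy as np, cv2
from scipy.spatial.transform import Rotation as R
from bench import arm, vision
def towld(cam,p):
    c=vision.get_calibration(cam); Rm=R.from_rotvec(np.ravel(c["rvec"])).as_matrix()
    return Rm.T@(np.array(p)-np.ravel(c["tvec"]))
def find(cam,names):
    for n in names:
        for d in vision.place_of(n,cam)[:2]:
            print(cam,n,round(d["conf"],2),towld(cam,d["centre"]).round(3))
def rows(target,rv=None):
    s=arm.sense(); T=R.from_rotvec(s["tcp_rot"])
    return T.inv().apply(np.array(target)-s["position"]).round(4)
E
python3 - <<'E'
from h import *
s=arm.sense(); print(s["clock"],s["position"],s["tcp_rot"],R.from_rotvec(s["tcp_rot"]).as_matrix().round(3))
for c in ["scene","side"]:
    im,d=vision.snapshot(c); cv2.imwrite(f"pics/{c}0.png",im[:,:,::-1])
    find(c,["station","stop_top","post","swing_hinge","swing_tip","brush","jar","beaker","pegtray","softener","spraycan","torch"])
print(arm.sense()["clock"])
E
```

```text
0.0 [0.29509896 0.60649277 0.19819769] [ 3.05983342e+00 -7.04978784e-01 -3.24362672e-04] [[ 0.899 -0.438 -0.001]
 [-0.438 -0.899 -0.002]
 [ 0.     0.002 -1.   ]]
scene station 0.87 [0.493 0.068 0.   ]
scene stop_top 0.67 [0.502 0.111 0.112]
scene post 0.86 [0.689 0.079 0.001]
scene swing_hinge 0.59 [0.689 0.075 0.166]
scene swing_tip 0.86 [0.448 0.115 0.167]
scene swing_tip 0.32 [0.496 0.07  0.003]
scene brush 0.76 [ 0.51   0.267 -0.   ]
scene jar 0.57 [ 0.636  0.237 -0.   ]
scene beaker 0.89 [ 0.437 -0.106 -0.   ]
scene pegtray 0.72 [0.465 0.519 0.   ]
scene softener 0.93 [ 0.648 -0.483  0.002]
scene softener 0.4 [0.503 0.108 0.113]
scene spraycan 0.77 [0.6   0.451 0.005]
scene torch 0.87 [ 0.429 -0.45   0.001]
side station 0.62 [0.495 0.074 0.002]
side station 0.24 [ 0.642  0.237 -0.002]
side stop_top 0.79 [0.508 0.107 0.115]
side post 0.56 [ 0.691  0.071 -0.   ]
side swing_hinge 0.61 [0.69  0.072 0.163]
side swing_tip 0.88 [0.45  0.114 0.167]
side swing_tip 0.38 [ 0.604  0.45  -0.001]
side brush 0.86 [0.508 0.266 0.002]
side jar 0.94 [ 0.642  0.236 -0.002]
side beaker 0.49 [ 0.431 -0.45   0.003]
side pegtray 0.77 [ 0.464  0.512 -0.003]
side softener 0.58 [ 0.648 -0.482 -0.001]
side spraycan 0.7 [ 0.642  0.237 -0.001]
side torch 0.56 [ 0.43  -0.451  0.004]
side torch 0.43 [0.505 0.11  0.113]
1.3
```

View pics/scene0.png

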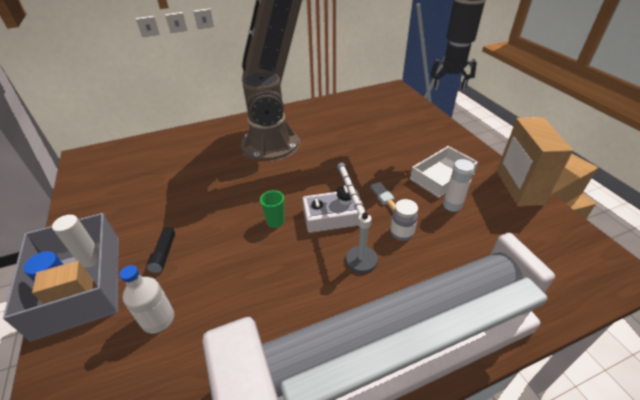

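View pics/side0.png

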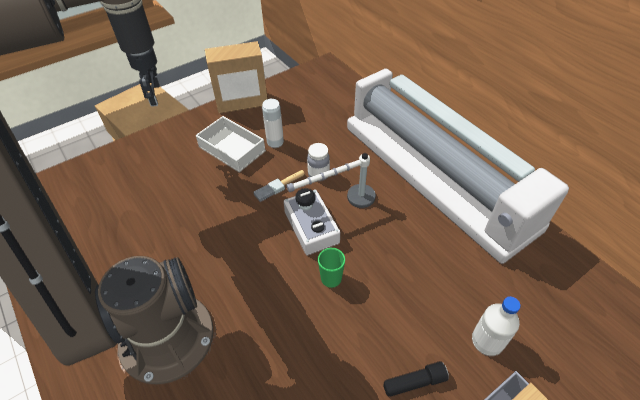

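The scene view shows the box at about (335,208), the button at (343,192) under the white arm, the post at (362,260) and the beaker at (273,208). The side view agrees with it: button (305,198), arm from (290,187) to (363,158). The network positions match both pictures. I'll push the arm towards -y with shut fingers.

```bash
python3 - <<'E'
from h import *
s=arm.sense(); T=R.from_rotvec(s["tcp_rot"])
H=np.array([.690,.073]); a0=np.arctan2(.0415,-.241)
def pt(phi,off,r=.18,z=.14):
    a=a0+phi; u=np.array([np.cos(a),np.sin(a)]); n=np.array([-u[1],u[0]])
    return np.r_[H+r*u-off*n,z]
P=[s["position"],pt(0,.065,z=.19),pt(0,.065)]+[pt(f,.022) for f in np.radians(np.arange(0,91,10))]
for p,q in zip(P,P[1:]): print(q.round(3),T.inv().apply(q-P[0]).round(3),"d",T.inv().apply(q-p).round(3))
E
```

```text
[0.524 0.168 0.19 ] [0.398 0.295 0.009] d [0.398 0.295 0.009]
[0.524 0.168 0.14 ] [0.398 0.295 0.059] d [-0.   -0.    0.05]
[0.516 0.125 0.14 ] [0.409 0.336 0.059] d [0.012 0.041 0.   ]
[0.51  0.094 0.14 ] [0.417 0.367 0.059] d [0.008 0.031 0.   ]
[0.509 0.063 0.14 ] [0.43  0.396 0.059] d [0.013 0.029 0.   ]
[0.513 0.031 0.14 ] [0.448 0.422 0.059] d [0.018 0.026 0.   ]
[0.523 0.001 0.14 ] [0.47  0.445 0.059] d [0.022 0.023 0.   ]
[ 0.538 -0.026  0.14 ] [0.496 0.463 0.059] d [0.026 0.018 0.   ]
[ 0.558 -0.051  0.14 ] [0.524 0.477 0.059] d [0.028 0.014 0.   ]
[ 0.582 -0.072  0.14 ] [0.555 0.486 0.059] d [0.03  0.009 0.   ]
[ 0.608 -0.089  0.14 ] [0.586 0.489 0.059] d [0.031 0.003 0.   ]
[ 0.638 -0.101  0.14 ] [0.618 0.486 0.059] d [ 0.032 -0.002  0.   ]
```

Emit:
play_rows --plan '[{"offset": [0.05,0.037,0],"angular": [0,0,0],"jaw": -1},{"offset": [0.1,0.074,0],"angular": [0,0,0],"jaw": -1},{"offset": [0.15,0.11,0],"angular": [0,0,0],"jaw": -1},{"offset": [0.2,0.148,0],"angular": [0,0,0],"jaw": -1},{"offset": [0.25,0.185,0],"angular": [0,0,0],"jaw": -1}]' --force 40

```text
clock: 1.92
position: [0.4398, 0.3295, 0.1995]
tcp_rot: [-3.061, 0.704, -0.001]
ft_force: [1.3, 0.8, -0.1]
gripper_width: -0.0004
grasp_force: 0.0
```

Emit:
play_rows --plan '[{"offset": [0.05,0.037,0],"angular": [0,0,0],"jaw": -1},{"offset": [0.1,0.074,0],"angular": [0,0,0],"jaw": -1},{"offset": [0.148,0.11,0.009],"angular": [0,0,0],"jaw": -1},{"offset": [0.148,0.11,0.035],"angular": [0,0,0],"jaw": -1},{"offset": [0.148,0.11,0.059],"angular": [0,0,0],"jaw": -1}]'

```text
clock: 2.55
position: [0.5246, 0.1664, 0.1396]
tcp_rot: [-3.06, 0.709, -0.001]
ft_force: [-0.6, 0.6, 0.9]
gripper_width: -0.0001
grasp_force: 0.0
```

```bash
python3 - <<'E'
from h import *
vision.snapshot("side")
s=arm.sense();print(s["clock"],s["position"],s["tcp_rot"],s["gripper_width"],s["ft_force"])
print(rows([.524,.168,.14]))
E
```

```text
2.6 [0.52260353 0.16599129 0.1362268 ] [ 3.05827691 -0.70804797 -0.00545288] -8.610790440156577e-05 [-2.38987436 -0.66974107 -4.44314864]
[ 0.0004 -0.0024 -0.0038]
```

Emit:
play_rows --plan '[{"offset": [0.011,0.041,0],"angular": [0,0,0],"jaw": -1},{"offset": [0.019,0.072,0],"angular": [0,0,0],"jaw": -1},{"offset": [0.032,0.101,0],"angular": [0,0,0],"jaw": -1},{"offset": [0.05,0.127,0],"angular": [0,0,0],"jaw": -1},{"offset": [0.072,0.15,0],"angular": [0,0,0],"jaw": -1}]'

```text
clock: 3.22
position: [0.5234, 0.0004, 0.1411]
tcp_rot: [-3.061, 0.704, -0.001]
ft_force: [0.4, -0.4, -0.1]
gripper_width: 0.0002
grasp_force: 0.0
```

Emit:
play_rows --plan '[{"offset": [0.026,0.018,0],"angular": [0,0,0],"jaw": -1},{"offset": [0.054,0.032,0],"angular": [0,0,0],"jaw": -1},{"offset": [0.085,0.041,0],"angular": [0,0,0],"jaw": -1},{"offset": [0.116,0.044,0],"angular": [0,0,0],"jaw": -1},{"offset": [0.148,0.041,0],"angular": [0,0,0],"jaw": -1}]'

```text
clock: 3.85
position: [0.6393, -0.1011, 0.1409]
tcp_rot: [-3.061, 0.705, -0.001]
ft_force: [-0.2, 0.7, -0.3]
gripper_width: 0.0001
grasp_force: 0.0
```

```bash
python3 - <<'E'
from h import *
for c in ["side","scene"]:
    im,_=vision.snapshot(c)
    if c=="side": cv2.imwrite("pics/side1.png",im[:,:,::-1])
    find(c,["swing_tip","swing_hinge","stop_top","station","beaker"])
s=arm.sense();print(s["clock"],s["position"],s["tcp_rot"],s["joint_pos"],s["ft_force"])
E
```

```text
side swing_tip 0.75 [0.505 0.268 0.   ]
side swing_tip 0.68 [0.446 0.07  0.168]
side swing_hinge 0.73 [0.691 0.073 0.165]
side stop_top 0.74 [0.505 0.108 0.111]
side station 0.77 [0.494 0.071 0.002]
side station 0.65 [ 0.648 -0.482  0.001]
scene swing_tip 0.72 [0.446 0.073 0.166]
scene swing_hinge 0.58 [0.694 0.074 0.167]
scene stop_top 0.66 [0.692 0.076 0.002]
scene stop_top 0.42 [0.505 0.108 0.115]
scene station 0.88 [ 0.496  0.07  -0.   ]
scene beaker 0.68 [ 0.44  -0.107  0.002]
scene beaker 0.63 [0.447 0.076 0.164]
4.45 [ 0.63824201 -0.10016154  0.1405142 ] [-3.06142257e+00  7.04451320e-01 -7.45595544e-04] [ 1.45770842e-01  3.51836593e-01 -1.36584534e-01  2.00534037e-05
 -1.08187258e+00  9.72678187e-01] [-0.01663594  0.28561565 -0.35104205]
```

View pics/side1.png

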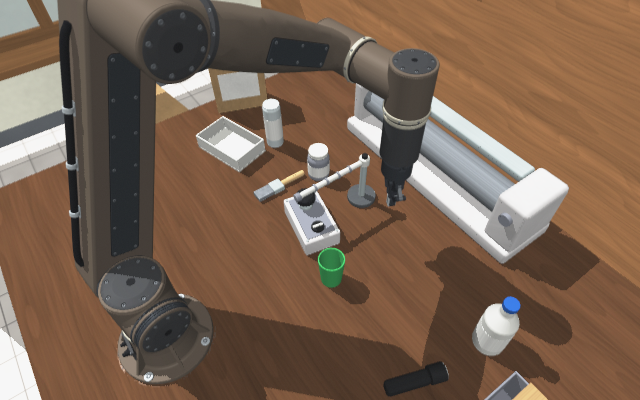

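The picture shows the arm only nudged: its tip is at (303,196), still over the button, so the fingers slipped past it. I'll push again nearer the hinge and deeper.

```bash
python3 - <<'E'
from h import *
s=arm.sense(); T=R.from_rotvec(s["tcp_rot"])
H=np.array([.691,.073]); a0=np.pi
def pt(phi,off,r=.125,z=.115):
    a=a0+phi; u=np.array([np.cos(a),np.sin(a)]); n=np.array([-u[1],u[0]])
    return np.r_[H+r*u-off*n,z]
P=[s["position"],s["position"]+[0,0,.08],pt(0,.06,z=.22),pt(0,.06)]+[pt(f,.022) for f in np.radians([0,10,20,30,40,50,60,70,80,85])]
for p,q in zip(P,P[1:]): print(q.round(3),"d",T.inv().apply(q-p).round(3),T.inv().apply(q-P[3]).round(3))
E
```

```text
[ 0.638 -0.1    0.221] d [ 0.   -0.   -0.08] [ 0.167  0.178 -0.105]
[0.566 0.133 0.22 ] d [-0.167 -0.178  0.   ] [ 0.    -0.    -0.105]
[0.566 0.133 0.115] d [-0.     0.     0.105] [0. 0. 0.]
[0.566 0.095 0.115] d [ 0.017  0.034 -0.   ] [ 0.017  0.034 -0.   ]
[0.564 0.073 0.115] d [ 0.008  0.021 -0.   ] [ 0.025  0.055 -0.   ]
[0.566 0.051 0.115] d [ 0.011  0.019 -0.   ] [ 0.036  0.074 -0.   ]
[0.572 0.03  0.115] d [0.014 0.017 0.   ] [ 0.05   0.091 -0.   ]
[0.581 0.01  0.115] d [0.017 0.014 0.   ] [0.068 0.104 0.   ]
[ 0.594 -0.009  0.115] d [0.019 0.011 0.   ] [0.087 0.115 0.   ]
[ 0.609 -0.024  0.115] d [0.021 0.007 0.   ] [0.108 0.122 0.   ]
[ 0.628 -0.037  0.115] d [0.022 0.003 0.   ] [0.13  0.126 0.   ]
[ 0.648 -0.046  0.115] d [ 0.022 -0.     0.   ] [0.152 0.126 0.   ]
[ 0.658 -0.05   0.115] d [ 0.011 -0.002  0.   ] [0.163 0.124 0.   ]
```

Emit:
play_rows --plan '[{"offset": [0,0,-0.05],"angular": [0,0,0],"jaw": -1},{"offset": [0,0,-0.08],"angular": [0,0,0],"jaw": -1},{"offset": [-0.04,-0.042,-0.08],"angular": [0,0,0],"jaw": -1},{"offset": [-0.08,-0.085,-0.08],"angular": [0,0,0],"jaw": -1},{"offset": [-0.12,-0.128,-0.08],"angular": [0,0,0],"jaw": -1}]'

```text
clock: 5.08
position: [0.5857, 0.0686, 0.2204]
tcp_rot: [-3.061, 0.706, -0.001]
ft_force: [0.8, 0.7, 0.5]
gripper_width: 0.0001
grasp_force: 0.0
```

Emit:
play_rows --plan '[{"offset": [-0.047,-0.05,0],"angular": [0,0,0],"jaw": -1},{"offset": [-0.047,-0.05,0.02],"angular": [0,0,0],"jaw": -1},{"offset": [-0.047,-0.05,0.065],"angular": [0,0,0],"jaw": -1},{"offset": [-0.047,-0.05,0.105],"angular": [0,0,0],"jaw": -1},{"offset": [-0.047,-0.05,0.105],"angular": [0,0,0],"jaw": -1}]'

```text
clock: 5.7
position: [0.5639, 0.1318, 0.1126]
tcp_rot: [3.058, -0.704, -0.007]
ft_force: [0.7, 0.4, 0.7]
gripper_width: 0.0002
grasp_force: 0.0
```

Emit:
play_rows --plan '[{"offset": [0.017,0.034,0],"angular": [0,0,0],"jaw": -1},{"offset": [0.025,0.055,0],"angular": [0,0,0],"jaw": -1},{"offset": [0.036,0.074,0],"angular": [0,0,0],"jaw": -1},{"offset": [0.05,0.091,0],"angular": [0,0,0],"jaw": -1},{"offset": [0.068,0.104,0],"angular": [0,0,0],"jaw": -1}]'

```text
clock: 6.32
position: [0.5825, 0.0087, 0.1171]
tcp_rot: [-3.06, 0.706, -0.004]
ft_force: [-0.3, 2.4, -0.7]
gripper_width: 0.0001
grasp_force: 0.6
```

```bash
python3 - <<'E'
from h import *
for c in ["side","scene"]:
    im,_=vision.snapshot(c)
    if c=="side": cv2.imwrite("pics/side2.png",im[:,:,::-1])
    find(c,["swing_tip","swing_hinge"])
s=arm.sense();print(s["clock"],s["position"],s["ft_force"])
E
```

```text
side swing_tip 0.98 [ 0.5   -0.082  0.165]
side swing_hinge 0.74 [0.694 0.074 0.168]
scene swing_tip 0.74 [ 0.509 -0.088  0.165]
scene swing_tip 0.63 [0.691 0.071 0.167]
scene swing_hinge 0.59 [0.691 0.074 0.166]
6.625 [0.5817791  0.00961316 0.11577533] [ 0.0713575  -0.03381116  0.70723197]
```

Emit:
play_rows --plan '[{"offset": [0.019,0.011,0],"angular": [0,0,0],"jaw": -1},{"offset": [0.04,0.018,0],"angular": [0,0,0],"jaw": -1},{"offset": [0.062,0.022,0],"angular": [0,0,0],"jaw": -1},{"offset": [0.084,0.022,0],"angular": [0,0,0],"jaw": -1},{"offset": [0.092,0.021,0],"angular": [0,0,0],"jaw": -1}]'

```text
clock: 7.25
position: [0.6561, -0.0504, 0.1147]
tcp_rot: [3.061, -0.706, -0.001]
ft_force: [-1.8, 1.9, 0.4]
gripper_width: 0.0002
grasp_force: 0.5
```

```bash
python3 - <<'E'
from h import *
for c in ["side","scene"]:
    im,_=vision.snapshot(c)
    find(c,["swing_tip","stop_top"])
s=arm.sense();print(s["clock"],s["position"],s["ft_force"],s["joint_pos"].round(2) if hasattr(s["joint_pos"],'round') else s["joint_pos"])
T=R.from_rotvec(s["tcp_rot"])
print(T.inv().apply([-.1,0,0]), rows([.505,.109,.25]))
E
```

```text
side swing_tip 0.82 [ 0.66  -0.169  0.165]
side stop_top 0.66 [0.505 0.109 0.113]
side stop_top 0.64 [ 0.66  -0.166  0.169]
scene swing_tip 0.74 [ 0.661 -0.165  0.162]
scene stop_top 0.62 [0.502 0.108 0.112]
7.55 [ 0.65490095 -0.04939134  0.11527079] [ 0.3008445   0.72173448 -0.04494324] [ 0.22  0.39 -0.14 -0.   -1.04  0.9 ]
[-8.99410614e-02  4.37104728e-02 -6.77668576e-06] [-0.204  -0.0769 -0.1347]
```

Emit:
play_rows --plan '[{"offset": [-0.04,0.015,0],"angular": [0,0,0],"jaw": -1},{"offset": [-0.07,0,-0.04],"angular": [0,0,0.18],"jaw": -1},{"offset": [-0.11,-0.025,-0.075],"angular": [0,0,0.36],"jaw": -1},{"offset": [-0.15,-0.05,-0.11],"angular": [0,0,0.54],"jaw": -1},{"offset": [-0.19,-0.07,-0.135],"angular": [0,0,0.72],"jaw": -1}]'

```text
clock: 8.18
position: [0.5142, 0.0977, 0.2522]
tcp_rot: [-2.61, 1.744, -0.002]
ft_force: [0.7, 0.6, -0.4]
gripper_width: -0.0003
grasp_force: 0.0
```

Emit:
play_rows --plan '[{"offset": [-0.015,0.004,0],"angular": [0,0,0.18],"jaw": -1},{"offset": [-0.015,0.004,0],"angular": [0,0,0.18],"jaw": -1},{"offset": [-0.015,0.004,0],"angular": [0,0,0.18],"jaw": -1}]'

```text
clock: 8.55
position: [0.5054, 0.1084, 0.2501]
tcp_rot: [2.454, -1.962, 0.0]
ft_force: [1.1, -0.1, -0.6]
gripper_width: -0.0002
grasp_force: 0.0
```

```bash
python3 - <<'E'
from h import *
for k in range(2):
    im,_=vision.snapshot("wrist"); find("wrist",["stop_top","station","swing_tip"])
cv2.imwrite("pics/wrist1.png",im[:,:,::-1])
find("scene",["swing_tip"])
s=arm.sense();print(s["clock"],s["position"],s["ft_force"],s["joint_pos"])
print(R.from_rotvec(s["tcp_rot"]).as_matrix().round(3))
print(rows([.505,.109,.125]))
E
```

```text
wrist stop_top 0.72 [0.5   0.104 0.114]
wrist station 0.82 [0.498 0.066 0.003]
wrist swing_tip 0.57 [0.502 0.104 0.114]
wrist stop_top 0.76 [0.501 0.105 0.114]
wrist station 0.7 [ 0.498  0.068 -0.001]
scene swing_tip 0.74 [ 0.661 -0.165  0.162]
9.0 [0.50566844 0.1083684  0.24988506] [ 0.8686717  -0.02517009  0.76187228] [ 5.91076459e-01  6.60108021e-02 -2.49160542e-01  9.32322235e-06
 -1.25607420e+00 -3.73247664e-01]
[[ 0.216 -0.976 -0.   ]
 [-0.976 -0.216 -0.   ]
 [ 0.     0.    -1.   ]]
[-0.0008  0.0005  0.1249]
```

View pics/wrist1.png

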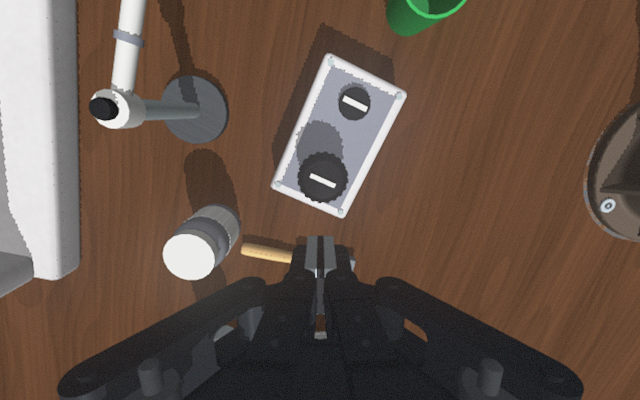

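The wrist view shows the box below the gripper, with the head at (322,177), its mark bar and the dial at (355,103). I'll refine the head centre using depth.

```bash
python3 - <<'E'
from h import *
def fit(c):
    im,d=vision.snapshot(c); k=vision.get_calibration(c); K=k["K"]; Rm=R.from_rotvec(np.ravel(k["rvec"])).as_matrix()
    v,u=np.nonzero(d>0); z=d[v,u]; P=np.c_[(u-K[0][2])*z/K[0][0],(v-K[1][2])*z/K[1][1],z]
    W=(P-np.ravel(k["tvec"]))@Rm
    m=(abs(W[:,0]-.504)<.045)&(abs(W[:,1]-.108)<.045)&(W[:,2]>.106)&(W[:,2]<.122)
    A=W[m]; print(c,m.sum(),A.mean(0).round(4),np.median(A[:,2]).round(4),(np.percentile(A[:,:2],1,0)+np.percentile(A[:,:2],99,0))/2,np.ptp(A,axis=0))
for c in ["wrist","side","scene"]: fit(c)
E
```

```text
wrist 1755 [0.5034 0.1052 0.111 ] 0.1115 [0.50303717 0.10630946] [0.05464706 0.05642781 0.00976391]
side 188 [0.5008 0.1056 0.1103] 0.1104 [0.50157979 0.1064376 ] [0.05273089 0.04950279 0.01052975]
scene 183 [0.5072 0.1045 0.1125] 0.1133 [0.50482763 0.10671191] [0.05318622 0.05643227 0.01276877]
```

Emit:
play_rows --plan '[{"offset": [0.0015,0.0025,0.05],"angular": [0,0,0],"jaw": -1},{"offset": [0.0015,0.0025,0.1],"angular": [0,0,0],"jaw": -1},{"offset": [0.0015,0.0025,0.125],"angular": [0,0,0],"jaw": -1},{"offset": [0.0015,0.0025,0.132],"angular": [0,0,0],"jaw": -1},{"offset": [0.0015,0.0025,0.138],"angular": [0,0,0],"jaw": -1}]'

```text
clock: 9.78
position: [0.5042, 0.107, 0.1127]
tcp_rot: [-2.449, 1.965, -0.001]
ft_force: [0.5, 0.1, -0.3]
gripper_width: 0.0001
grasp_force: 0.0
```

Emit:
play_rows --plan '[{"offset": [0,0,0.004],"angular": [0,0,0],"jaw": -1},{"offset": [0,0,0.007],"angular": [0,0,0],"jaw": -1},{"offset": [0,0,0.01],"angular": [0,0,0],"jaw": -1},{"offset": [0,0,0.012],"angular": [0,0,0],"jaw": -1}]'

```text
clock: 10.28
position: [0.5035, 0.1066, 0.1002]
tcp_rot: [-2.45, 1.966, -0.0]
ft_force: [0.2, 0.1, 0.1]
gripper_width: 0.0001
grasp_force: 0.0
```

Emit:
play_rows --plan '[{"offset": [0,0,0.001],"angular": [0,0,0],"jaw": -1},{"offset": [0,0,0.002],"angular": [0,0,0],"jaw": -1},{"offset": [0,0,0.002],"angular": [0,0,0],"jaw": -1}]'

```text
clock: 10.65
position: [0.5035, 0.1066, 0.0981]
tcp_rot: [2.45, -1.967, -0.0]
ft_force: [1.1, -0.1, -0.0]
gripper_width: -0.0002
grasp_force: 0.0
```

```bash
python3 - <<'E'
from h import *
for c in ["side","scene"]:
    im,_=vision.snapshot(c)
    if c=="side": cv2.imwrite("pics/side3.png",cv2.resize(im[130:280,230:430,::-1],None,fx=4,fy=4,interpolation=cv2.INTER_CUBIC))
    find(c,["stop_top","swing_tip"])
s=arm.sense();print(s["clock"],s["position"],s["ft_force"])
E
```

```text
side stop_top 0.71 [0.506 0.109 0.112]
side swing_tip 0.74 [ 0.663 -0.167  0.163]
scene stop_top 0.54 [0.502 0.111 0.113]
scene swing_tip 0.79 [ 0.664 -0.163  0.162]
10.95 [0.50347871 0.1066411  0.09814501] [ 0.2226416  -0.06341842  0.13565396]
```

View pics/side3.png

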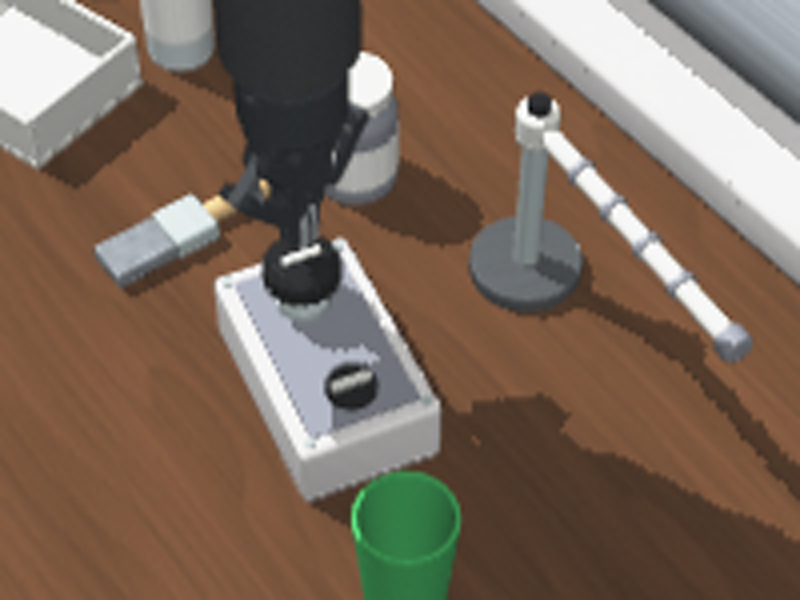

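The crop shows the head at (303,272) still raised, with the fingertips just above its mark bar. The arm lies well aside, tip at (733,340). The real fingertips end higher than the nominal TCP, so I'll go down step by step watching the force.

Emit:
play_rows --plan '[{"offset": [0,0,0.002],"angular": [0,0,0],"jaw": -1},{"offset": [0,0,0.004],"angular": [0,0,0],"jaw": -1},{"offset": [0,0,0.004],"angular": [0,0,0],"jaw": -1}]'

```text
clock: 11.32
position: [0.5033, 0.1065, 0.0938]
tcp_rot: [2.45, -1.966, -0.0]
ft_force: [-0.8, 0.6, -0.0]
gripper_width: 0.0001
grasp_force: 0.0
```

Emit:
play_rows --plan '[{"offset": [0,0,0.002],"angular": [0,0,0],"jaw": -1},{"offset": [0,0,0.003],"angular": [0,0,0],"jaw": -1},{"offset": [0,0,0.003],"angular": [0,0,0],"jaw": -1}]'

```text
clock: 11.7
position: [0.5034, 0.1066, 0.091]
tcp_rot: [2.45, -1.967, -0.0]
ft_force: [-0.7, -0.1, 1.2]
gripper_width: 0.0002
grasp_force: 0.0
```

Emit:
play_rows --plan '[{"offset": [0,0,0.002],"angular": [0,0,0],"jaw": -1},{"offset": [0,0,0.003],"angular": [0,0,0],"jaw": -1},{"offset": [0,0,0.003],"angular": [0,0,0],"jaw": -1}]'

```text
clock: 12.08
position: [0.5034, 0.1066, 0.088]
tcp_rot: [2.45, -1.967, -0.0]
ft_force: [-0.4, 0.6, 0.3]
gripper_width: 0.0005
grasp_force: 0.0
```

Emit:
play_rows --plan '[{"offset": [0,0,0.002],"angular": [0,0,0],"jaw": -1},{"offset": [0,0,0.003],"angular": [0,0,0],"jaw": -1},{"offset": [0,0,0.003],"angular": [0,0,0],"jaw": -1}]'

```text
clock: 12.45
position: [0.5034, 0.1066, 0.085]
tcp_rot: [2.45, -1.966, -0.0]
ft_force: [-0.1, 0.4, 0.1]
gripper_width: 0.0001
grasp_force: 0.0
```

Emit:
play_rows --plan '[{"offset": [0,0,0.002],"angular": [0,0,0],"jaw": -1},{"offset": [0,0,0.003],"angular": [0,0,0],"jaw": -1},{"offset": [0,0,0.003],"angular": [0,0,0],"jaw": -1}]'

```text
clock: 12.82
position: [0.5034, 0.1066, 0.082]
tcp_rot: [2.45, -1.967, -0.0]
ft_force: [-0.1, 0.1, -0.3]
gripper_width: -0.0002
grasp_force: 0.0
```

```bash
python3 - <<'E'
from h import *
o=[]
for c,(a,b,e,f) in {"side":(150,250,250,370),"wrist":(150,400,170,470)}.items():
    im,_=vision.snapshot(c); find(c,["stop_top"])
    o.append(cv2.resize(im[a:b,e:f,::-1],(480 if c=="side" else 320*1,400 if c=="side" else 400*1) if c=="side" else (320,267),interpolation=cv2.INTER_CUBIC))
im=np.zeros((400,800,3),np.uint8); im[:400,:480]=o[0]; im[:267,480:]=o[1]; cv2.imwrite("pics/s4.png",im)
s=arm.sense();print(s["clock"],s["position"],s["ft_force"],s["gripper_width"])
E
```

```text
side stop_top 0.58 [0.503 0.109 0.111]
side stop_top 0.57 [ 0.603  0.45  -0.005]
wrist stop_top 0.58 [0.504 0.105 0.115]
13.025 [0.50349597 0.10666406 0.08213733] [-0.17050045 -0.30067478  0.20703024] 0.00019258603601027876
```

View pics/s4.png

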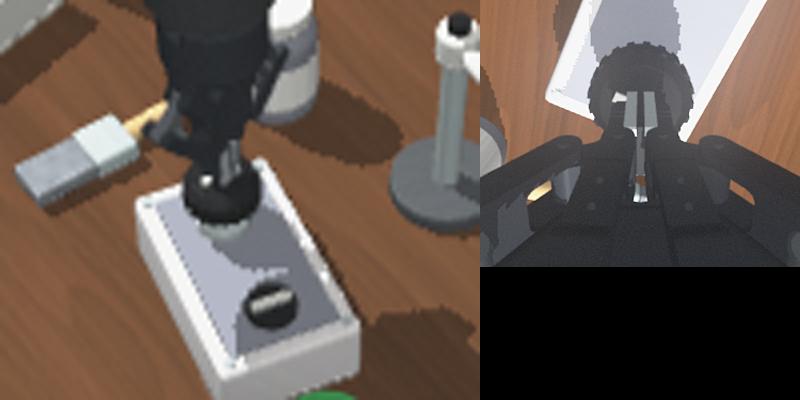

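The fingertips now look just at the head's top and the head is still up, so the real tip sits about 30 mm above nominal. That also explains the earlier slip. I'll keep going down.

Emit:
play_rows --plan '[{"offset": [0,0,0.002],"angular": [0,0,0],"jaw": -1},{"offset": [0,0,0.003],"angular": [0,0,0],"jaw": -1},{"offset": [0,0,0.003],"angular": [0,0,0],"jaw": -1}]'

```text
clock: 13.4
position: [0.5037, 0.1067, 0.0794]
tcp_rot: [-2.45, 1.966, -0.001]
ft_force: [-0.4, 0.4, 4.5]
gripper_width: 0.0005
grasp_force: 2.2
```

Emit:
play_rows --plan '[{"offset": [0,0,0.002],"angular": [0,0,0],"jaw": -1},{"offset": [0,0,0.003],"angular": [0,0,0],"jaw": -1},{"offset": [0,0,0.003],"angular": [0,0,0],"jaw": -1}]'

```text
clock: 13.78
position: [0.5036, 0.1067, 0.0761]
tcp_rot: [-2.45, 1.966, -0.0]
ft_force: [0.2, 1.2, 1.1]
gripper_width: 0.0002
grasp_force: 1.3
```

Emit:
play_rows --plan '[{"offset": [0,0,0.002],"angular": [0,0,0],"jaw": -1},{"offset": [0,0,0.003],"angular": [0,0,0],"jaw": -1},{"offset": [0,0,0.003],"angular": [0,0,0],"jaw": -1}]'

```text
clock: 14.15
position: [0.5032, 0.1065, 0.0728]
tcp_rot: [2.449, -1.966, -0.001]
ft_force: [0.5, -0.0, 0.6]
gripper_width: -0.0
grasp_force: 0.2
```

Emit:
play_rows --plan '[{"offset": [0,0,0.002],"angular": [0,0,0],"jaw": -1},{"offset": [0,0,0.003],"angular": [0,0,0],"jaw": -1},{"offset": [0,0,0.003],"angular": [0,0,0],"jaw": -1}]'

```text
clock: 14.52
position: [0.5032, 0.1065, 0.0698]
tcp_rot: [2.449, -1.966, -0.0]
ft_force: [0.6, 0.5, 0.3]
gripper_width: 0.0003
grasp_force: 0.0
```

```bash
python3 - <<'E'
from h import *
for c in ["side","scene","wrist"]:
    vision.snapshot(c); find(c,["stop_top"])
s=arm.sense();print(s["clock"],s["position"],s["ft_force"],s["gripper_width"])
E
```

```text
side stop_top 0.58 [0.503 0.105 0.101]
side stop_top 0.54 [ 0.427 -0.449  0.004]
scene stop_top 0.58 [0.5   0.108 0.101]
wrist stop_top 0.79 [0.504 0.104 0.101]
14.825 [0.50347082 0.10663047 0.07014224] [ 0.16221043 -0.23484071 -0.46829418] -0.00012716871300992523
```

The button is down: all three cameras put its top at 0.101 and the force is zero. Next I'll rise, open, come down over the head and grip.

Emit:
play_rows --plan '[{"offset": [0,0,-0.025],"angular": [0,0,0],"jaw": -1},{"offset": [0,0,-0.05],"angular": [0,0,0],"jaw": 1},{"offset": [0,0,-0.05],"angular": [0,0,0],"jaw": 1},{"offset": [0,0,-0.05],"angular": [0,0,0],"jaw": 1},{"offset": [0,0,-0.05],"angular": [0,0,0],"jaw": 1}]' --force 20

```text
clock: 15.45
position: [0.5029, 0.1064, 0.1193]
tcp_rot: [2.449, -1.966, -0.001]
ft_force: [-0.0, 0.1, -0.7]
gripper_width: 0.072
grasp_force: 0.0
```

Emit:
play_rows --plan '[{"offset": [0,0,0],"angular": [0,0,0],"jaw": 1},{"offset": [0,0,0],"angular": [0,0,0],"jaw": 1},{"offset": [0,0,0],"angular": [0,0,0],"jaw": 1}]'

```text
clock: 15.82
position: [0.5034, 0.1066, 0.12]
tcp_rot: [2.45, -1.966, -0.0]
ft_force: [1.0, -0.3, 0.4]
gripper_width: 0.0854
grasp_force: 0.0
```

```bash
python3 - <<'E'
from h import *
im,d=vision.snapshot("wrist"); cv2.imwrite("pics/w5.png",im[:,:,::-1]); find("wrist",["stop_top"]); vision.snapshot("side"); find("side",["stop_top"])
s=arm.sense();print(s["clock"],s["position"],s["ft_force"],s["gripper_width"])
E
```

```text
wrist stop_top 0.59 [0.501 0.106 0.103]
side stop_top 0.65 [0.503 0.108 0.101]
side stop_top 0.61 [ 0.46   0.512 -0.002]
16.025 [0.50345155 0.10663863 0.12010132] [0.09254928 0.25403881 0.22889115] 0.08516418977056003
```

View pics/w5.png

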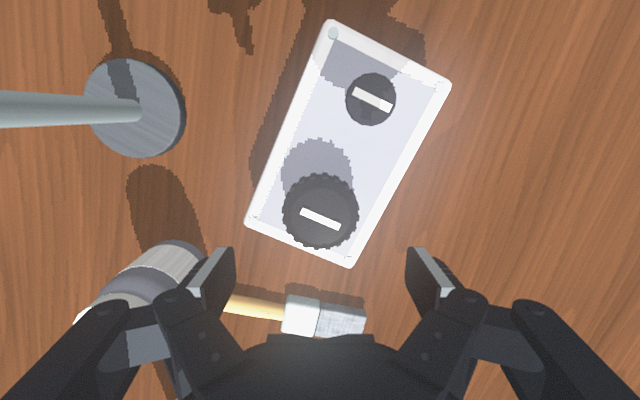

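The view shows the head at (320,212) centred between the open pads, nothing in the way.

Emit:
play_rows --plan '[{"offset": [0,0,0.04],"angular": [0,0,0],"jaw": 1},{"offset": [0,0,0.06],"angular": [0,0,0],"jaw": 1},{"offset": [0,0,0.07],"angular": [0,0,0],"jaw": 1},{"offset": [0,0,0.08],"angular": [0,0,0],"jaw": 1}]'

```text
clock: 16.52
position: [0.5039, 0.1068, 0.0401]
tcp_rot: [-2.45, 1.966, -0.001]
ft_force: [0.2, 1.2, -0.2]
gripper_width: 0.0853
grasp_force: 0.0
```

Emit:
play_rows --plan '[{"offset": [0,0,0],"angular": [0,0,0],"jaw": -1},{"offset": [0,0,0],"angular": [0,0,0],"jaw": -1},{"offset": [0,0,0],"angular": [0,0,0],"jaw": -1},{"offset": [0,0,0],"angular": [0,0,0],"jaw": -1}]' --force 20

```text
clock: 17.02
position: [0.5036, 0.1067, 0.0409]
tcp_rot: [-2.45, 1.966, -0.0]
ft_force: [-4.0, 0.3, 6.6]
gripper_width: 0.0551
grasp_force: 21.0
```

```bash
python3 - <<'E'
from h import *
im,d=vision.snapshot("wrist"); a=im[100:400,120:520,::-1]; vision.snapshot("side")
im,d=vision.snapshot("side"); find("side",["stop_top"]); b=cv2.resize(im[150:250,250:350,::-1],(400,400),interpolation=cv2.INTER_CUBIC)
o=np.zeros((400,800,3),np.uint8); o[:300,:400]=a; o[:,400:]=b; cv2.imwrite("pics/w6.png",o)
s=arm.sense();print(s["clock"],s["position"],s["ft_force"],s["gripper_width"],s["grasp_force"],s["joint_pos"])
E
```

```text
side stop_top 0.69 [0.505 0.11  0.101]
17.225 [0.50351485 0.10669896 0.04084386] [-3.17773273  0.56888284  6.56570461] 0.05517986677057868 21.055799805762945 [ 5.90733155e-01  2.61403200e-01 -5.41898855e-01  9.14971869e-05
 -7.66921260e-01 -3.72608854e-01]
```

View pics/w6.png

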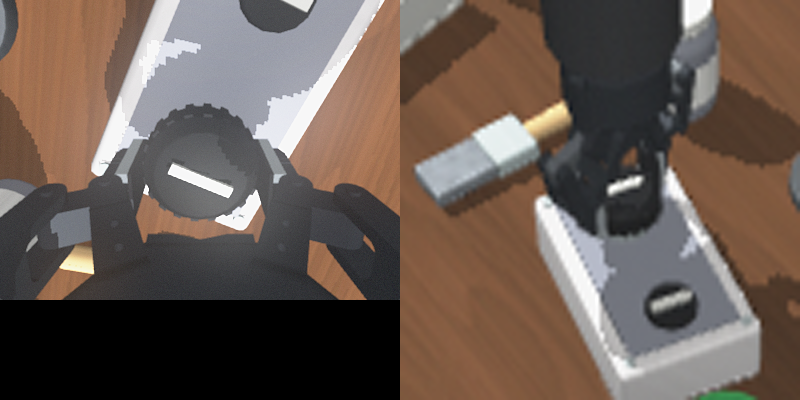

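The pads hold the rim on both sides, at 55 mm. I'll twist clockwise, which is +z for the tool.

Emit:
play_rows --plan '[{"offset": [0,0,-0.001],"angular": [0,0,0.18],"jaw": -1},{"offset": [0,0,-0.002],"angular": [0,0,0.36],"jaw": -1},{"offset": [0,0,-0.003],"angular": [0,0,0.54],"jaw": -1},{"offset": [0,0,-0.004],"angular": [0,0,0.72],"jaw": -1},{"offset": [0,0,-0.005],"angular": [0,0,0.89],"jaw": -1}]'

```text
clock: 17.85
position: [0.5034, 0.1067, 0.0457]
tcp_rot: [-1.357, 2.833, 0.0]
ft_force: [-4.8, 1.0, 5.0]
gripper_width: 0.0549
grasp_force: 22.1
```

```bash
python3 - <<'E'
from h import *
im,d=vision.snapshot("wrist"); a=im[100:400,120:520,::-1]; find("wrist",["stop_top"])
im,d=vision.snapshot("side"); find("side",["stop_top"]); b=cv2.resize(im[150:250,250:350,::-1],(400,400),interpolation=cv2.INTER_CUBIC)
o=np.zeros((400,800,3),np.uint8); o[:300,:400]=a; o[:,400:]=b; cv2.imwrite("pics/w7.png",o)
s=arm.sense();print(s["clock"],s["position"],s["ft_force"],s["moment"],s["gripper_width"],s["grasp_force"],s["joint_pos"])
E
```

```text
wrist stop_top 0.87 [0.502 0.106 0.109]
side stop_top 0.75 [0.507 0.106 0.108]
side stop_top 0.73 [0.495 0.074 0.004]
18.05 [0.50339799 0.10670455 0.04556577] [-4.95475609  1.11530843  7.14046464] [0.28675634 1.58645982 0.0567388 ] 0.05495877541127316 22.175371930371384 [ 5.90774179e-01  2.54843457e-01 -5.36913917e-01 -8.56270186e-05
 -7.78692886e-01 -1.25834612e+00]
```

View pics/w7.png

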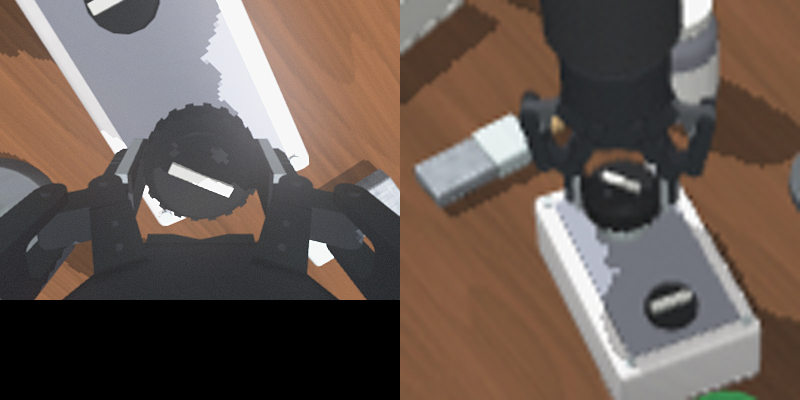

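The head turned with the pads: its bar is in the same place in the wrist view, and the side view shows it rotated. The top has risen to about 0.108. I'll lift a little, then let go and rise.

Emit:
play_rows --plan '[{"offset": [0,0,-0.003],"angular": [0,0,0],"jaw": -1},{"offset": [0,0,-0.004],"angular": [0,0,0],"jaw": -1},{"offset": [0,0,-0.004],"angular": [0,0,0],"jaw": 1},{"offset": [0,0,-0.004],"angular": [0,0,0],"jaw": 1},{"offset": [0,0,-0.004],"angular": [0,0,0],"jaw": 1}]'

```text
clock: 18.68
position: [0.5036, 0.1066, 0.049]
tcp_rot: [-1.365, 2.829, -0.0]
ft_force: [-1.2, -0.4, 0.2]
gripper_width: 0.0858
grasp_force: 0.0
```

Emit:
play_rows --plan '[{"offset": [0,0,0],"angular": [0,0,0],"jaw": 1},{"offset": [0,0,0],"angular": [0,0,0],"jaw": 1},{"offset": [0,0,-0.04],"angular": [0,0,0],"jaw": 1},{"offset": [0,0,-0.09],"angular": [0,0,0],"jaw": 1},{"offset": [0,0,-0.14],"angular": [0,0,0],"jaw": 1}]'

```text
clock: 19.3
position: [0.5032, 0.1065, 0.1906]
tcp_rot: [1.365, -2.829, 0.0]
ft_force: [0.9, 0.7, -0.1]
gripper_width: 0.0856
grasp_force: 0.0
```

```bash
python3 - <<'E'
from h import *
for c in ["wrist","side","scene"]:
    im,d=vision.snapshot(c); find(c,["stop_top","swing_tip"])
    if c=="wrist": cv2.imwrite("pics/w8.png",im[:,:,::-1])
find("scene",["brush","jar","beaker"])
s=arm.sense();print(s["clock"],s["position"],s["ft_force"],s["gripper_width"])
E
```

```text
wrist stop_top 0.92 [0.506 0.107 0.12 ]
side stop_top 0.62 [0.503 0.108 0.114]
side swing_tip 0.57 [ 0.664 -0.167  0.165]
scene stop_top 0.79 [0.502 0.108 0.112]
scene stop_top 0.4 [ 0.689  0.079 -0.001]
scene swing_tip 0.76 [ 0.663 -0.167  0.167]
scene brush 0.57 [ 0.507  0.269 -0.001]
scene jar 0.85 [0.64  0.238 0.002]
scene beaker 0.94 [ 0.441 -0.102  0.   ]
19.9 [0.50323848 0.10648945 0.18840523] [-0.7438995  -0.64343279  0.82080321] 0.08549694210477483
```

View pics/w8.png

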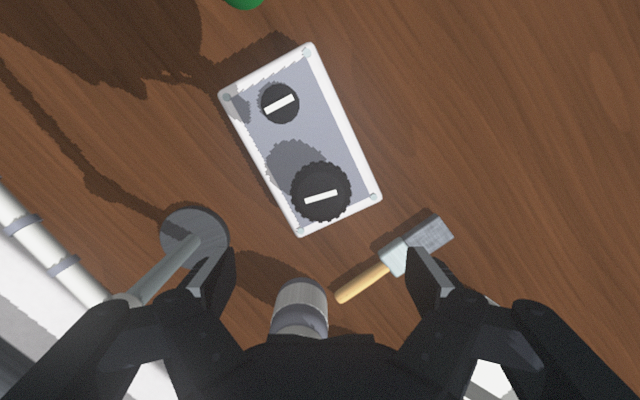

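The head is raised, but its bar at (321,196) is tilted about 15° against the dial's 29°, so it may not be fully back at rest. I'll measure whether it is still returning.

```bash
cat >> h.py <<'E'
def bars():
    im,d=vision.snapshot("wrist"); k=vision.get_calibration("wrist"); K=np.array(k["K"]); Rm=R.from_rotvec(np.ravel(k["rvec"])).as_matrix()
    c,s=[],None
    t=np.ravel(k["tvec"])
    for nm,p in (("head",[.5035,.1067,.113]),("dial",[.483,.019,.074])):
        q=K@(Rm@np.array(p)+t); q=q[:2]/q[2]
        g=cv2.cvtColor(im,cv2.COLOR_RGB2GRAY); m=np.zeros_like(g); r=22 if nm=="head" else 17
        cv2.circle(m,tuple(int(v) for v in q),r,255,-1)
        n,lab,st,ce=cv2.connectedComponentsWithStats(((g>170)&(m>0)).astype(np.uint8))
        i=1+np.argmax(st[1:,4]) if n>1 else None
        if i is None: print(nm,"none",q); continue
        v,u=np.nonzero(lab==i); px=np.c_[u,v,np.ones(len(u))]@np.linalg.inv(K).T@Rm
        cam=-Rm.T@t; W=cam+px*((p[2]-cam[2])/px[:,2])[:,None]
        x=W[:,:2]-W[:,:2].mean(0); w,V=np.linalg.eigh(x.T@x); a=np.degrees(np.arctan2(V[1,1],V[0,1]))%180
        print(nm,len(u),"centre",W[:,:2].mean(0).round(4),"angle",a.round(1))
E
python3 - <<'E'
from h import *
for i in range(4):
    print(arm.sense()["clock"]); bars()
    for _ in range(3): vision.snapshot("scene")
E
```

```text
19.9
head 200 centre [0.5036 0.1076] angle 165.8
dial 232 centre [0.4844 0.0193] angle 167.8
20.1
head 202 centre [0.5036 0.1076] angle 167.2
dial 234 centre [0.4843 0.0192] angle 167.6
20.3
head 199 centre [0.5035 0.1075] angle 167.7
dial 234 centre [0.4845 0.0192] angle 167.6
20.5
head 198 centre [0.5035 0.1075] angle 167.7
dial 234 centre [0.4845 0.0192] angle 167.6
```

It was still returning when I took the picture. The head bar now lines up with the dial, with the button up and the arm aside, so I'm handing in.

```bash
python3 -c "
from bench import arm
print(arm.finish_job())"
```

```text
the job is handed in; nothing more can be done
None
```

I handed the job in after about 20.5 s of the 61 s: the airer arm is about a quarter turn aside, and the button was pressed until it snapped down, then twisted about 0.89 rad clockwise and released; it is fully raised with its head back at rest. The brush, jar and beaker measured in place; I did not re-measure the other four things, but nothing went near them.

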